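# Turn the slide carrier over into the slide reader

## Task

The flat slide carrier lies glass side up on the loading shelf of the bench slide reader. Without gripping or lifting it, gently push it along the shelf with the closed fingertips until its nose, close to the trough wall, tips down into the trough (press the nose down if it hangs), then push its raised rear end up and over so that it stands against the wall and flips across the wall's edge, glass side down. Push it on until it lies flat over the dark window, home against the end stop, and leave everything around undisturbed.

Things in the scene. Friction and masses are not known exactly. Their poses are not given: they have to be found in the camera images.
- reader: Bench slide reader: low white and grey channel fixed to the worktop, 271 x 90 mm. Origin on the worktop below the wall edge, on the centre line; x = pushing direction, y left of it, z up. Along x: loading shelf -162 to -52 mm, trough -52 to 0, wall at 0, reading deck 0 to +100, then end stop. Side cheeks all along, 72 mm clear between them, tops at z=50 mm.
- shelf_end (a point): Middle of the loading shelf's edge at the trough, 52 mm before the wall; the shelf is flat, top at z=36 mm, 110 mm long, rear end open. Axes as the reader's. Stopped 2 to 5 mm short of the wall the carrier is past balance on this edge and its nose tips into the trough when the finger draws back; pressed against the wall it may hang level until its nose is pressed down.
- trough (a point): Foot of the trough wall, z=12 mm; the dark trough floor (52 mm) slopes down to it by 20 degrees from the shelf. With the nose down here the carrier slopes about 25 to 35 degrees, rear end raised behind the shelf's edge; a fingertip against that end, moving up with it as it goes on in x, stands it up. Pushed only level it may jam by friction.
- wall_edge (a point): Middle of the upper edge of the upright trough wall (yellow line), z=42 mm, 6 mm above the shelf, level with the reading deck behind it; axes as the reader's. Pushed on above this edge the standing carrier topples onto the deck; it then lies partly over the trough and is pushed on by its trailing edge.
- bay (a point): Where the carrier's centre must finally be: 56 mm past the wall edge on the centre line, 5 mm above the deck (z=47 mm), over the dark window; the end stop (11 mm high) is 44 mm farther along x. Axes as the reader's.
- carrier: Loose flat slide carrier, stiff plate 88 x 60 x 10 mm, about 80 g. One side white with two glass slides with orange ends (up at the start); back and edges plain blue. Origin in the middle of the plate and of its thickness; x along the 88 mm length, towards the trough at the start; z out of the glass side. Starts on the shelf, leading edge 4 to 20 mm short of the trough.
- lead_edge (a point): Middle of the carrier's leading 60 mm edge, half way through its thickness, 44 mm along x from its origin; axes as the carrier's.
- dropper: Loose bystander: blue-capped white dropper bottle, 36 x 36 x 99 mm, origin under its middle. It stands beside the reader, on the reader's +y side.
- specimen_cup: Loose bystander: clear specimen cup with red lid, 62 mm across, 68 mm high, origin under its middle. It stands beside the reader, on the reader's +y side.
- label_roll: Loose bystander: white label roll, 67 mm across, 39 mm high, origin under its middle.
- timer: Loose bystander: white bench timer, 76 x 76 x 22 mm, origin under its middle.
- slide_box: Loose bystander: blue flat slide box, 104 x 84 x 30 mm, origin under its middle.
- tweezers: Loose bystander: steel tweezers, 44 x 114 x 8 mm, origin under their middle.
Mind the look-alikes: they are no part of the job. There is more than one size of the carrier; the one meant has the size given above.

How it is judged:
By the outcome, as a careful person would: the job done as asked, in the order asked, and still so for the second after the job is handed in, with the robot touching nothing.
It also fails if it takes over 54 s, if anything falls off the work surface, if the arm or the gripper's body presses on something with over 40 N, if the wrist force passes 120 N, or if a joint passes its speed limit or range.

## Robot

A 7-joint arm with a two-finger parallel gripper is mounted at the origin on a cart in front of the work surface, level with it; the furniture and walls round the work are solid. World frame = base frame: x ahead of the robot, y to its left, z up, the work surface at z = 0. Lengths are in mm, angles in rad, forces in N, time in s.
With the tool pointing down it reaches from about 400 to 850 mm from the base axis. Payload 10.4 kg.
Tool frame: the origin (TCP) lies on the mounting face of the last link; the fingertips stand 173 mm ahead of it and the grasp point (between the pads) lies 155 mm ahead of it; z points along the fingers, y is the line along which they close (so a half turn about z gives the same grasp; the last joint's range is limited). The gripper opens to 85 mm and grips with 20 to 120 N. Pads are 22 mm wide; open, the fingers measure 114 mm over their backs; the gripper's body (76 mm by 85 mm) begins 54 mm behind the grasp point. The pads swing forward as they close: fully open they stand 13 mm farther back than shut.
Start: joints at [-1.152, 0.332, -0.065, 1.46, 0.022, 1.35, -0.088], TCP at [267.217, 565.002, 404.738] pointing down, gripper open.
Joint ranges: [-2.6, 2.6], [-0.5, 2.12], [-1.47, 1.34], [0.16, 2.42], [-1.27, 4.41], [0.06, 2.06], [-2.6, 2.6]. Speed limits (rad/s): [2.22, 2.22, 2.79, 2.79, 3.14, 3.14, 3.14].

## Interface

Orientations are given as a 3x3 rotation matrix whose columns are the frame's x, y, z axes.
In Python, from plant import robot, viewer gives the robot as it stands.
- The arm moves only by the tool step_arm, never from a script. Its argument "deltas" is a list that holds one entry, the list of rows, each a list of 6 numbers: the shift along the world's x, y, z in cm, then the turn, a rotation vector about the world's x, y, z in rad. A call has 1 to 8 rows; each row is the pose to reach, as a shift and turn from the pose commanded when the call began; what a row does not reach only later rows make up. A row lasts 1/8 s, in which the tool goes at most 62.5 mm and 10.7 degrees, less where a joint would pass 70% of its speed; a pose out of reach is approached as far as the arm can. A call with a gripper value outside its range is refused whole. "grip" is the finger opening in cm, from 0 to 8.54, set as the call begins (left out, the last holds). The fingers move at their own pace and stop on an object; "grip_force" is the grip in N (left out, the last holds). Time passes only in rows, so rows that repeat a pose let the fingers close. It gives the time, the measured TCP pose, the force, the opening and the grip force at its end, in the units of the state.
- robot.observe(): the state, without advancing time (a new reading comes with each control period).
- viewer.camera(name): name is "side" or "top" or "wrist"; returns a dict with "image" (420x560x3 uint8, blue, green, red), "K" (3x3 intrinsics, pixels), "extrinsics" (4x4, takes a point from camera to world coordinates). Camera axes: x right, y down, z forward; pixel columns grow to the right and rows downward; lengths in mm; the calibration is good to about 2 mm. A picture is of the moment at which its call begins. There is no depth.
- robot.close_job(): hands the job in; it is judged then, once.
Trained networks look in a picture, given as the dict that the camera call returned (one of the last four; its "shot" number tells which), for a name from the list of things; names that differ only in an ending like _2 or _b are one class to them, and where a whole thing is asked for, a point or a joint stands for the part that bears it (a point fixed in the world has none). Each returns a list of dicts, best first, with "p" (0 to 1); they miss things now and then, are a little off and sometimes report something else, mostly with a low value. They report only what shows in the picture. A call takes as long as a camera call. They do not tell look-alikes from the thing itself.
- viewer.recognise(picture, thing): "box" ([left, top, right, bottom] in pixels, round what is visible of it).
- viewer.silhouettes(picture, thing): "pixels" (420x560 bool, what is visible of it) and "box" ([left, top, right, bottom] in pixels, round what is visible of it).
- viewer.place_of(picture, thing): "location" ([row, column] in pixels: a listed point, or the origin of a listed thing).
The state is a dict: "time": time; "joint_positions": joint angles; "joint_velocities": joint speeds; "effort": joint torques, N m; "tool_pos": TCP position; "tcp_rot": TCP orientation; "wrist_force": force on the tool from outside, world axes, zero at the start; "moment": the same for the moment, N m; "gripper_width": finger opening in mm; "finger_force": force on a finger pad.
Only numpy, scipy, OpenCV 4.12 (cv2) and the standard library are available. Lean on these libraries where they do the work, as an engineer would, in place of code of your own. Each camera call takes 0.05 s, during which the arm holds its last target. There are 200 camera calls.

## Working session

There is one attempt and no reset: what is moved stays moved. The work goes in short steps, Python scripts to look and compute and a tool call to move; the robot and the scene stay as the last step left them, time stands still between calls to the robot, and variables do not carry over. Pictures are saved under pics/ and viewed, at most 10 in all, crops included, and the job is handed in when it is done.

Besides the shell and the picture viewer there is one more tool, called after "Request:" by a JSON object that holds its "op" and its "data". step_arm: Moves the arm, as the interface text tells. Its arguments: {"type":"object","properties":{"deltas":{"type":"array","items":{"type":"array","items":{"type":"array","items":{"type":"number"}}}},"grip":{"type":"number"},"grip_force":{"type":"number"}},"required":["deltas"]}

```bash
ls; mkdir -p pics
cat > h.py <<'E'
import numpy as np, cv2
from plant import robot, viewer
def ray(c,rc):
    E=np.array(c["extrinsics"]);K=np.array(c["K"])
    d=E[:3,:3]@np.linalg.solve(K,[rc[1],rc[0],1]);return E[:3,3],d
def atz(c,rc,z):
    o,d=ray(c,rc);return o+d*(z-o[2])/d[2]
def proj(c,P):
    E=np.array(c["extrinsics"]);K=np.array(c["K"])
    p=K@(E[:3,:3].T@(np.array(P,float)-E[:3,3]));return p[:2]/p[2]
E
python3 - <<'E'
from h import *
ims=[]
for n in ["top","side"]:
    c=viewer.camera(n);ims.append(c["image"]);print(n,np.round(c["extrinsics"],3).tolist(),np.round(c["K"],1).tolist())
    for t,z in [("shelf_end",36),("trough",12),("wall_edge",42),("bay",47),("carrier",41),("lead_edge",41),("dropper",0),("specimen_cup",0),("reader",0),("label_roll",0),("timer",0),("slide_box",0),("tweezers",0)]:
        for r in viewer.place_of(c,t)[:3]: print(t,round(r["p"],2),np.round(r["location"]),np.round(atz(c,r["location"],z)))
    cv2.imwrite(f"pics/{n}0.png",c["image"])
print(robot.observe())
E
```

```text
pics
top [[0.028, -0.997, 0.072, 406.291], [-1.0, -0.028, -0.001, 206.64], [0.003, -0.072, -0.997, 1786.981], [0.0, 0.0, 0.0, 1.0]] [[513.6, 0.0, 280.6], [0.0, 513.6, 218.1], [0.0, 0.0, 1.0]]
shelf_end 0.82 [233. 256.] [481. 288.  36.]
wall_edge 0.82 [245. 270.] [442. 240.  42.]
bay 0.59 [253. 284.] [413. 190.  47.]
bay 0.23 [242. 271.] [450. 236.  47.]
carrier 0.79 [227. 243.] [499. 333.  41.]
carrier 0.68 [236. 182.] [464. 537.  41.]
carrier 0.63 [242. 139.] [439. 683.  41.]
lead_edge 0.74 [250. 148.] [411. 652.  41.]
lead_edge 0.71 [233. 165.] [472. 598.  41.]
lead_edge 0.67 [235. 255.] [474. 292.  41.]
dropper 0.45 [191. 256.] [629. 294.   0.]
specimen_cup 0.65 [203. 276.] [588. 224.   0.]
reader 0.77 [245. 271.] [442. 236.   0.]
label_roll 0.69 [243. 373.] [ 457. -120.    0.]
timer 0.77 [224. 414.] [ 530. -262.    0.]
slide_box 0.83 [196. 380.] [ 623. -142.    0.]
tweezers 0.36 [258. 424.] [ 411. -295.    0.]
side [[-0.856, -0.224, 0.466, -226.288], [-0.517, 0.38, -0.767, 1432.579], [-0.006, -0.897, -0.441, 766.142], [0.0, 0.0, 0.0, 1.0]] [[540.6, 0.0, 278.1], [0.0, 540.6, 204.2
[... 1013 characters left out ...]
t_velocities': array([ 0.0008548 ,  0.00125834, -0.00020765, -0.00104769, -0.00071253,
       -0.00212022, -0.00035219]), 'effort': array([-9.64277524e-05, -6.25223780e+01,  4.89051675e-02, -3.91825390e+01,
        1.64189085e-02,  1.83337652e-03, -2.42322795e-05]), 'tool_pos': array([267.19160507, 565.02217732, 404.75747364]), 'tcp_rot': array([[-9.04012345e-01,  4.27506348e-01,  6.03192544e-05],
       [ 4.27506352e-01,  9.04012331e-01,  1.55612661e-04],
       [ 1.19960503e-05,  1.66462630e-04, -9.99999986e-01]]), 'wrist_force': array([ 0.5923093 , -0.43140561, -1.13375655]), 'moment': array([ 0.02967187, -0.05796511, -0.03807896]), 'finger_force': 0.0, 'gripper_width': 85.27326730032743}
```

Run:
```python
from h import *
a=cv2.imread("pics/top0.png")[150:300,110:450];b=cv2.imread("pics/side0.png")[130:350,150:420]
a=cv2.resize(a,(640,282),interpolation=3);b=cv2.resize(b[30:],(400,282),interpolation=3)
w=viewer.camera("wrist")
print(np.round(w["extrinsics"],3).tolist(),np.round(w["K"],1).tolist())
W=cv2.resize(w["image"],(400,300))
im=np.zeros((590,800,3),np.uint8);im[:282,:640]=a;im[290:572,:400]=b;im[290:590,400:]=W
cv2.imwrite("pics/c1.png",im)
```

```text
[[0.427, 0.859, 0.284, 194.491], [0.904, -0.406, -0.132, 600.163], [0.002, 0.313, -0.95, 374.602], [0.0, 0.0, 0.0, 1.0]] [[373.7, 0.0, 286.4], [0.0, 373.7, 205.9], [0.0, 0.0, 1.0]]
```

View pics/c1.png

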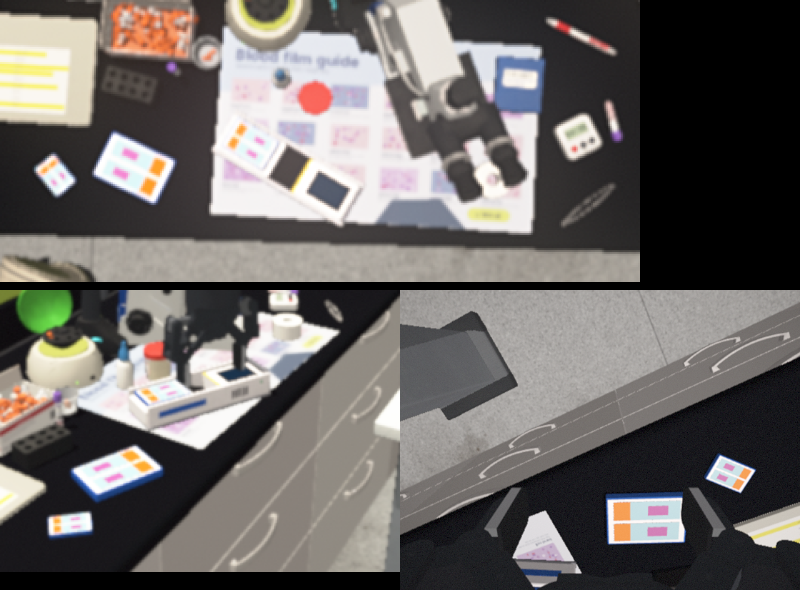

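Run:
```python
from h import *
s=viewer.camera("side");t=viewer.camera("top")
def tri(a,b):
    o1,d1=ray(t,a);o2,d2=ray(s,b);A=np.stack([d1,-d2],1);k=np.linalg.lstsq(A,o2-o1,rcond=None)[0]
    p=o1+d1*k[0];q=o2+d2*k[1];return (p+q)/2,np.linalg.norm(p-q)
for a in [(254,358),(243,384)]:
    for b in [(204,278),(200,312)]: print(tri(a,b))
for z in (150,250,350): print(z,[np.round(atz(t,a,z)) for a in [(254,358),(243,384)]],[np.round(atz(s,a,z)) for a in [(204,278),(200,312)]])
im=cv2.resize(s["image"][0:260,180:420],(738,600-1),interpolation=3)[:, :];cv2.imwrite("pics/c2.png",cv2.resize(s["image"][0:260,150:450],(690,598),interpolation=3))
```

```text
(array([514.1301682 ,  -4.33134136, -14.6967817 ]), np.float64(230.3250699760307))
(array([469.26639181, -39.77780023, -12.35701264]), np.float64(116.68614407444427))
(array([562.66554469, -99.32312019, -64.69700685]), np.float64(246.50604732774337))
(array([ 515.28655553, -138.11405008,  -63.82530388]), np.float64(125.31078155032993))
150 [array([417., -44., 150.]), array([ 455., -126.,  150.])] [array([426., 361., 150.]), array([361., 296., 150.])]
250 [array([417., -29., 250.]), array([ 452., -106.,  250.])] [array([320., 535., 250.]), array([266., 480., 250.])]
350 [array([416., -13., 350.]), array([449., -86., 350.])] [array([214., 709., 350.]), array([171., 665., 350.])]
```

View pics/c2.png

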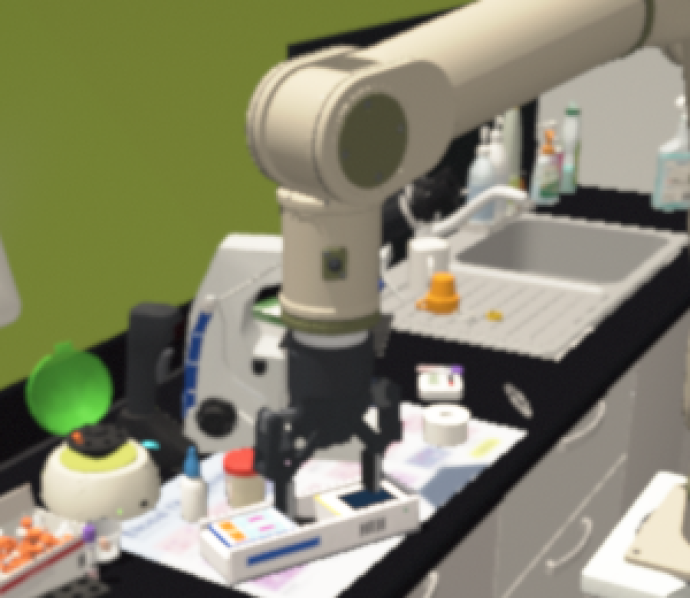

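Look-alikes (top picture, col,row): small carrier (139,242), large carrier (182,236), and the one on the reader shelf (243,227). The shelf one is the target. Next I move over the reader for a close check.

Request:
{"op": "step_arm", "data": {"deltas": [[[3, -5.4, 0.3, 0, 0, 0], [6, -10.8, 0.6, 0, 0, 0], [9, -16.2, 1, 0, 0, 0], [12, -21.6, 1.3, 0, 0, 0], [15, -27, 1.5, 0, 0, 0], [17.3, -32.5, 1.5, 0, 0, 0], [17.3, -32.5, 1.5, 0, 0, 0]]], "grip": 0}}

```text
time: 2.42
tool_pos: [442.2, 235.4, 420.2]
tcp_rot: [[-0.9, 0.435, 0.001], [0.435, 0.9, -0.0], [-0.001, 0.0, -1.0]]
wrist_force: [-0.4, 0.7, -0.4]
gripper_width: 0.0
finger_force: 0.0
```

Run:
```python
from h import *
w=viewer.camera("wrist");o=robot.observe();print(o["time"],o["tool_pos"],o["gripper_width"])
for t,z in [("shelf_end",36),("trough",12),("wall_edge",42),("bay",47),("carrier",41),("lead_edge",41),("reader",0),("dropper",0),("specimen_cup",0)]:
    for r in viewer.place_of(w,t)[:2]: print(t,round(r["p"],2),np.round(r["location"],1),np.round(atz(w,r["location"],z),1))
cv2.imwrite("pics/w1.png",cv2.resize(w["image"],(800,600),interpolation=3))
```

```text
2.475 [440.94947232 238.20238606 420.07846548] 0.3993048909929185
shelf_end 0.61 [179.3 347.2] [476.8 286.1  36. ]
shelf_end 0.19 [176.2 296.8] [452.6 243.2  36. ]
trough 0.64 [172.5 298.7] [455.6 244.8  12. ]
wall_edge 0.89 [176.2 298.5] [451.9 245.1  42. ]
bay 0.57 [176.5 234.6] [424.8 191.2  47. ]
carrier 0.91 [183.8 408.3] [505.1 337.3  41. ]
carrier 0.41 [180.3 365.3] [483.8 301.2  41. ]
lead_edge 0.66 [183.6 406.4] [504.1 335.7  41. ]
lead_edge 0.65 [177.3 365.1] [480.9 302.2  41. ]
reader 0.56 [168.1 294. ] [451.8 241.4   0. ]
reader 0.32 [173.2 235.3] [429.5 182.6   0. ]
dropper 0.74 [289.  390.7] [633.9 282.1   0. ]
specimen_cup 0.71 [180.6 363.8] [496.8 303.2   0. ]
specimen_cup 0.57 [277.7 330.7] [589. 224.   0.]
```

View pics/w1.png

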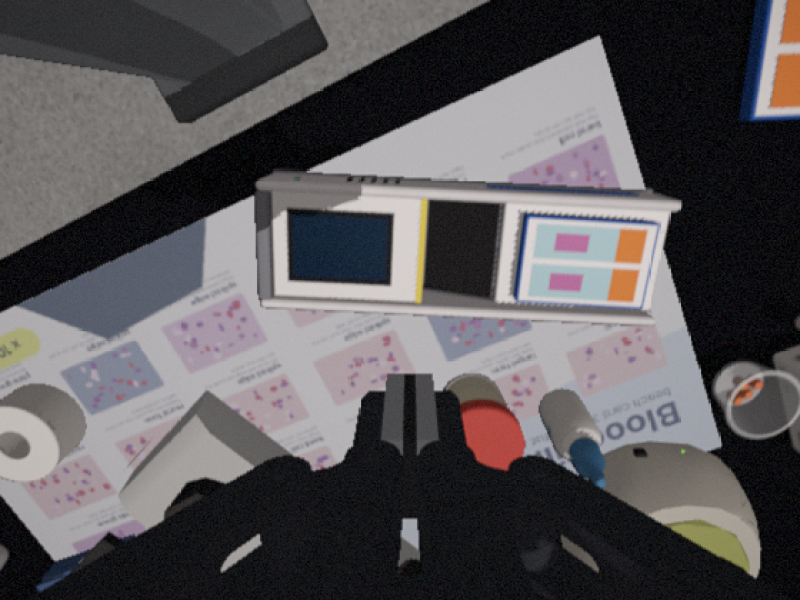

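Run:
```python
from h import *
w=viewer.camera("wrist")
f=lambda p,z: atz(w,(p[1]*.7,p[0]*.7),z)[:2]
P={k:f(p,z) for k,p,z in [("y1",(427,200),42),("y2",(420,302),42),("s1",(506,204),36),("s2",(500,298),36),("w1",(288,209),42),("w2",(394,214),42),("w3",(391,285),42),("w4",(289,280),42),("l1",(525,214),46),("l2",(516,303),46),("r1",(664,222),46),("r2",(652,308),46),("cA",(262,300),50),("cB",(655,318),50),("dA",(362,189),50),("dB",(670,203),50)]}
for k,v in P.items(): print(k,np.round(v,1))
n=lambda a:(a/np.linalg.norm(a),np.degrees(np.arctan2(a[1],a[0])))
print("win axis",n(P["w1"]-P["w2"]),n(P["w4"]-P["w3"]),"cheek",n(P["cA"]-P["cB"]),n(P["dA"]-P["dB"]),"carrier",n(P["l1"]+P["l2"]-P["r1"]-P["r2"]))
print("yl",n(P["y1"]-P["y2"]),np.linalg.norm(P["y1"]-P["y2"]),"carr",np.linalg.norm(P["l1"]-P["l2"]),np.linalg.norm(P["l1"]-P["r1"]))
print("mid y",(P["y1"]+P["y2"])/2,"mid s",(P["s1"]+P["s2"])/2,"win",(P["w1"]+P["w2"]+P["w3"]+P["w4"])/4,"car",(P["l1"]+P["l2"]+P["r1"]+P["r2"])/4)
t=viewer.camera("side")
for th in ("shelf_end","wall_edge"): print(th,[np.round(atz(t,r["location"],42 if th[0]=="w" else 36)) for r in viewer.place_of(t,th)[:1]])
o=robot.observe();print(o["tool_pos"],np.round(o["tcp_rot"],4).tolist())
```

```text
y1 [417.9 265.2]
y2 [479.4 231.7]
s1 [443.5 311.2]
s2 [502.6 282.8]
w1 [384.7 180.9]
w2 [417.  241.9]
w3 [459.9 219. ]
w4 [427.1 157.9]
l1 [452.5 318.8]
l2 [506.7 291.1]
r1 [495.9 398.6]
r2 [549.8 373.9]
cA [430.3 137.3]
cB [555.5 372.5]
dA [393.1 231.4]
dB [484.2 404.1]
win axis (array([-0.46858241, -0.88341979]), np.float64(-117.94231701341015)) (array([-0.47232028, -0.881427  ]), np.float64(-118.18501686147681)) cheek (array([-0.46996699, -0.88268399]), np.float64(-118.03215381706264)) (array([-0.46644727, -0.88454901]), np.float64(-117.80392719262154)) carrier (array([-0.46931082, -0.88303304]), np.float64(-117.98956983323929))
yl (array([-0.87829485,  0.47811939]), np.float64(151.43735189887505)) 70.0272356451195 carr 60.8830225161534 90.77145329035264
mid y [448.69207676 248.47364655] mid s [473.00456151 296.98118432] win [422.18314876 199.94256377] car [501.21485639 345.61986359]
shelf_end [array([479., 273.,  36.])]
wall_edge [array([461., 227.,  42.])]
[440.18825555 240.09633449 419.7445329 ] [[-0.904, 0.4275, 0.0], [0.4275, 0.904, 0.0001], [0.0, 0.0001, -1.0]]
```

Wrist image shows the chosen carrier at (517–665, 212–308) measuring about 90×61 mm, so it matches. Next I approach from behind it.

Request:
{"op": "step_arm", "data": {"deltas": [[[2.6, 4.6, -1, 0, 0, -0.012], [5.2, 9.2, -3, 0, 0, -0.024], [7.8, 13.8, -5, 0, 0, -0.036], [9.6, 16.9, -8, 0, 0, -0.047], [9.6, 16.9, -13, 0, 0, -0.047], [9.6, 16.9, -17, 0, 0, -0.047], [9.6, 16.9, -17, 0, 0, -0.047], [9.6, 16.9, -17, 0, 0, -0.047]]]}}

```text
time: 4.12
tool_pos: [536.8, 409.3, 251.7]
tcp_rot: [[-0.883, 0.47, 0.002], [0.47, 0.883, 0.002], [-0.001, 0.002, -1.0]]
wrist_force: [0.3, -0.1, 0.2]
gripper_width: 0.1
finger_force: 0.0
```

Run:
```python
from h import *
w=viewer.camera("wrist");w=viewer.camera("wrist");o=robot.observe();print(o["time"],o["tool_pos"],np.round(o["tcp_rot"],3).tolist(),o["wrist_force"])
np.savez("w2.npz",K=w["K"],extrinsics=w["extrinsics"])
for t,z in [("shelf_end",36),("wall_edge",42),("carrier",41),("lead_edge",41)]:
    for r in viewer.place_of(w,t)[:1]: print(t,round(r["p"],2),np.round(r["location"],1),np.round(atz(w,r["location"],z),1))
cv2.imwrite("pics/w2.png",cv2.resize(w["image"],(800,600),interpolation=3))
```

```text
4.225 [536.8664315  409.41750202 252.39184946] [[-0.883, 0.47, 0.003], [0.47, 0.883, 0.003], [-0.001, 0.004, -1.0]] [-0.20764668  0.22302924  0.55435277]
shelf_end 0.58 [245.7  28.1] [475.  285.9  36. ]
wall_edge 0.46 [253.8 130.5] [503.8 335.6  42. ]
carrier 0.75 [257.1 132.4] [506.1 334.8  41. ]
lead_edge 0.8 [252.2  53.6] [484.1 299.7  41. ]
```

View pics/w2.png

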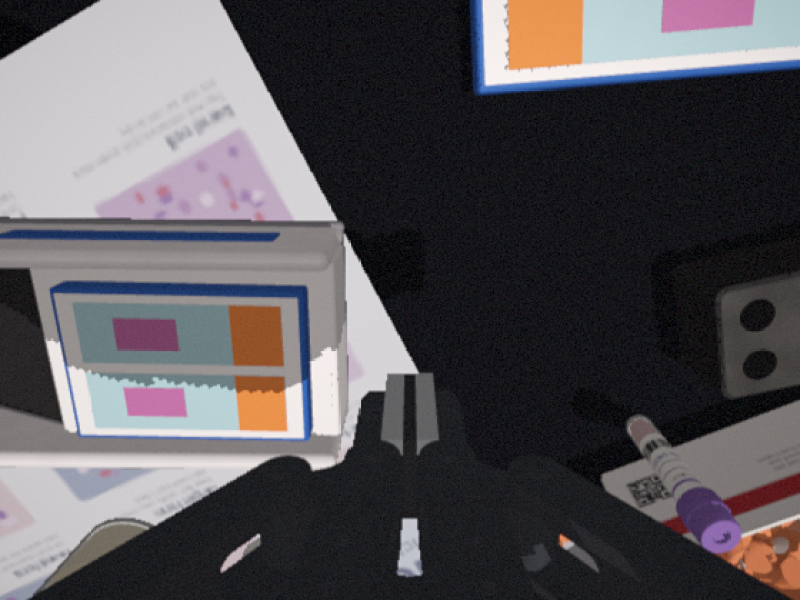

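Run:
```python
from h import *
w=np.load("w2.npz")
f=lambda p,z: atz(w,(p[1]*.7,p[0]*.7),z)[:2]
W=np.array([449.4,246.6]);u=np.array([-.4695,-.883]);v=np.array([.883,-.4695])
for k,p,z in [("TL",(62,296),46),("TR",(304,299),46),("BR",(306,437),46),("BL",(77,437),46),("shelf edge top",(30,267),36),("shelf edge bot",(64,424),36),("shelf rear",(345,262),36),("cheek top inner",(330,262),50),("cheek inner low",(340,458),50),("TCP",None,0),("tipL",(383,375),79),("tipR",(435,375),79)]:
    q=np.array([536.9,409.4]) if p is None else f(p,z)
    print(k,np.round(q,1),"u,v",np.round([(q-W)@u,(q-W)@v],1))
```

```text
TL [461.8 315. ] u,v [-66.2 -21.1]
TR [502.2 388.4] u,v [-150.   -19.9]
BR [550. 360.] u,v [-147.3   35.6]
BL [509.  283.4] u,v [-60.4  35.3]
shelf edge top [447.5 304.5] u,v [-50.2 -28.8]
shelf edge bot [504.2 273.3] u,v [-49.3  35.9]
shelf rear [499.2 405.3] u,v [-163.5  -30.6]
cheek top inner [494.3 404.2] u,v [-160.2  -34.3]
cheek inner low [562.  368.5] u,v [-160.5   42.2]
TCP [536.9 409.4] u,v [-184.8    0.8]
tipL [526.8 407.7] u,v [-178.6   -7.3]
tipR [534.1 421.4] u,v [-194.1   -7.3]
```

Request:
{"op": "step_arm", "data": {"deltas": [[[0.15, -0.1, -2, 0, 0, 0], [0.15, -0.1, -3.9, 0, 0, 0], [0.15, -0.1, -3.9, 0, 0, 0], [0.15, -0.1, -3.9, 0, 0, 0]]]}}

```text
time: 4.92
tool_pos: [537.8, 408.0, 210.5]
tcp_rot: [[-0.883, 0.47, -0.0], [0.47, 0.883, -0.0], [0.0, -0.0, -1.0]]
wrist_force: [-0.7, -0.2, 0.4]
gripper_width: -0.1
finger_force: 0.0
```

Request:
{"op": "step_arm", "data": {"deltas": [[[-0.5, -0.9, 0.3, 0, 0, 0], [-0.9, -1.7, 0.3, 0, 0, 0], [-1.2, -2.3, 0.3, 0, 0, 0], [-1.6, -3.0, 0.3, 0, 0, 0], [-2.0, -3.8, 0.3, 0, 0, 0], [-2.4, -4.5, 0.3, 0, 0, 0], [-2.8, -5.3, 0.3, 0, 0, 0], [-2.8, -5.3, 0.3, 0, 0, 0]]]}}

```text
time: 5.92
tool_pos: [509.6, 354.2, 213.7]
tcp_rot: [[-0.883, 0.47, -0.0], [0.47, 0.883, -0.0], [0.0, -0.001, -1.0]]
wrist_force: [0.1, -0.5, -0.5]
gripper_width: -0.2
finger_force: 0.0
```

Run:
```python
from h import *
w=viewer.camera("wrist");w=viewer.camera("wrist");o=robot.observe();print(o["time"],o["tool_pos"],np.round(o["tcp_rot"],3).tolist(),o["wrist_force"])
np.savez("w3.npz",K=w["K"],extrinsics=w["extrinsics"])
s=viewer.camera("side")
im=np.zeros((600,800,3),np.uint8)
im[:360,:480]=cv2.resize(w["image"],(480,360),interpolation=3)
im[360:,:480]=cv2.resize(w["image"][200:340,0:280],(480,240),interpolation=3)
im[:320,480:]=cv2.resize(s["image"][170:270,230:330],(320,320),interpolation=3)
cv2.imwrite("pics/w3.png",im)
```

```text
6.025 [509.70107098 354.9974227  213.75388517] [[-0.883, 0.47, -0.0], [0.47, 0.883, 0.0], [0.0, 0.0, -1.0]] [-0.35889585  0.49803835  0.32047687]
```

View pics/w3.png

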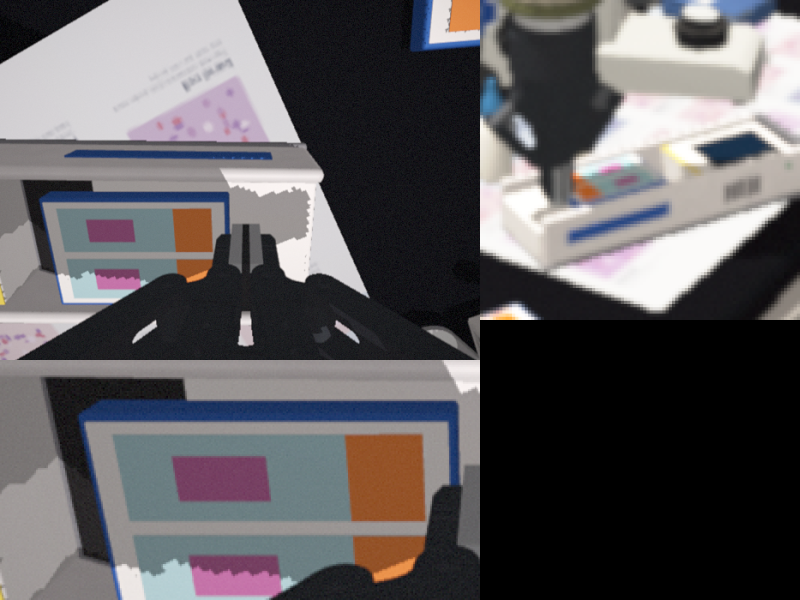

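Run:
```python
from h import *
w=np.load("w3.npz")
f=lambda p,z: atz(w,(200+(p[1]-360)/1.7143,p[0]/1.7143),z)[:2]
W=np.array([449.4,246.6]);u=np.array([-.4695,-.883]);v=np.array([.883,-.4695])
for k,p,z in [("lead a",(84,421),46),("lead b",(115,590),46),("foot a",(43,380),12),("foot b",(80,545),12),("yel",(3,590),42),("rear",(459,423),46),("cheek",(440,376),50)]:
    q=f(p,z); print(k,"u,v",np.round([(q-W)@u,(q-W)@v],1))
```

```text
lead a u,v [-30.3 -20.6]
lead b u,v [-28.9  25.9]
foot a u,v [  2.1 -18.9]
foot b u,v [ 2.5 35.2]
yel u,v [ 3.2 28.9]
rear u,v [-117.2  -20.1]
cheek u,v [-113.4  -33. ]
```

Request:
{"op": "step_arm", "data": {"deltas": [[[-0.4, -0.7, 0, 0, 0, 0], [-0.75, -1.4, 0, 0, 0, 0], [-1.13, -2.12, 0, 0, 0, 0], [-1.13, -2.12, 0, 0, 0, 0]]]}}

```text
time: 6.58
tool_pos: [498.3, 332.9, 213.8]
tcp_rot: [[-0.883, 0.47, -0.0], [0.47, 0.883, -0.0], [0.0, -0.0, -1.0]]
wrist_force: [0.5, -0.1, 0.2]
gripper_width: 0.1
finger_force: 0.0
```

Run:
```python
from h import *
w=viewer.camera("wrist");w=viewer.camera("wrist");o=robot.observe();print(o["time"],o["tool_pos"],o["wrist_force"])
np.savez("w4.npz",K=w["K"],extrinsics=w["extrinsics"])
im=np.zeros((600,800,3),np.uint8)
im[:]=cv2.resize(w["image"][170:380,0:280],(800,600),interpolation=3)
cv2.imwrite("pics/w4.png",im)
```

```text
6.675 [498.40571748 333.75336192 213.84611707] [-0.23898919 -0.57066023  0.70873124]
```

View pics/w4.png

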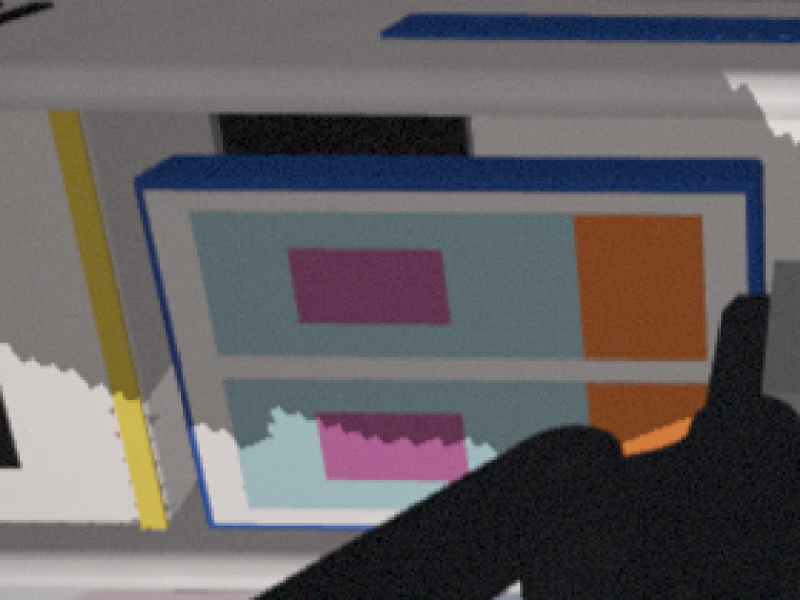

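Run:
```python
from h import *
w=np.load("w4.npz")
f=lambda p,z: atz(w,(170+p[1]/2.857,p[0]/2.857),z)[:2]
W=np.array([449.4,246.6]);u=np.array([-.4695,-.883]);v=np.array([.883,-.4695])
for k,p,z in [("lead a",(138,182),46),("lead b",(210,525),46),("yel a",(79,112),42),("yel b",(166,528),42),("rear",(762,165),46),("rear",(750,192),46),("foot",(217,118),12),("lead bottom",(180,155),36)]:
    q=f(p,z); print(k,"u,v",np.round([(q-W)@u,(q-W)@v],1))
```

```text
lead a u,v [ -6.1 -21.4]
lead b u,v [-5.8 36.4]
yel a u,v [  2.8 -30.3]
yel b u,v [ 4.1 40.3]
rear u,v [-92.9 -23.9]
rear u,v [-91.1 -19.8]
foot u,v [  1.5 -19. ]
lead bottom u,v [ -6.3 -21.5]
```

Request:
{"op": "step_arm", "data": {"deltas": [[[-0.12, -0.22, 0, 0, 0, 0], [-0.24, -0.45, 0, 0, 0, 0], [-0.24, -0.45, 0, 0, 0, 0], [0.3, 0.5, 0, 0, 0, 0], [0.8, 1.5, 0, 0, 0, 0], [0.8, 1.5, 0, 0, 0, 0], [0.8, 1.5, 0, 0, 0, 0]]]}}

```text
time: 7.55
tool_pos: [506.4, 348.8, 213.5]
tcp_rot: [[-0.883, 0.469, -0.0], [0.469, 0.883, -0.0], [0.0, -0.0, -1.0]]
wrist_force: [-0.8, 0.5, 0.1]
gripper_width: 0.1
finger_force: 0.0
```

Run:
```python
from h import *
w=viewer.camera("wrist");w=viewer.camera("wrist");o=robot.observe();print(o["time"],o["tool_pos"],o["wrist_force"])
np.savez("w5.npz",K=w["K"],extrinsics=w["extrinsics"])
s=viewer.camera("side")
im=np.zeros((600,800,3),np.uint8)
im[:330,:440]=cv2.resize(w["image"][170:380,0:280],(440,330),interpolation=3)
im[:360,440:]=cv2.resize(s["image"][180:260,240:320],(360,360),interpolation=3)
cv2.imwrite("pics/w5.png",im)
```

```text
7.65 [506.3858458  348.52652793 213.62590887] [-0.53149999 -0.18803532  0.04374075]
```

View pics/w5.png

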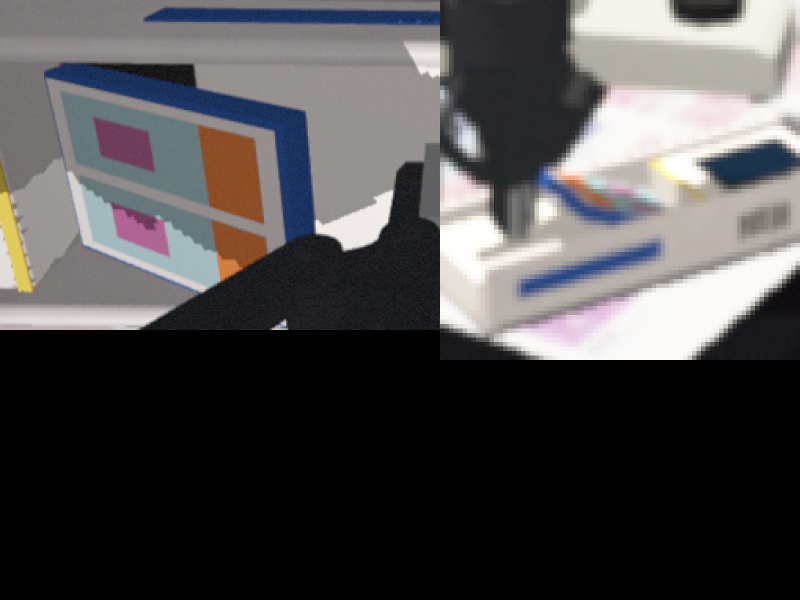

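The carrier tipped nose-down: the rear end is raised, with its bottom edge at (305–315, 110–235) in the crop. Next I measure that edge.

Run:
```python
from h import *
w=np.load("w5.npz")
f=lambda p,z: atz(w,(170+p[1]/1.5714,p[0]/1.5714),z)[:2]
W=np.array([449.4,246.6]);u=np.array([-.4695,-.883]);v=np.array([.883,-.4695])
for k,p,z in [("rear bot a",(306,112),50),("rear bot b",(315,235),50),("rear top",(276,131),59),("nose top",(46,75),22),("nose top2",(83,245),22),("yel b",(32,290),42),("tipfront",(422,145),40.5)]:
    q=f(p,z); print(k,"u,v",np.round([(q-W)@u,(q-W)@v],1))
```

```text
rear bot a u,v [-82.2 -20. ]
rear bot b u,v [-81.8  15.6]
rear top u,v [-77.2 -19.1]
nose top u,v [  0.3 -19.5]
nose top2 u,v [ 0.9 39. ]
yel b u,v [ 4.1 39.9]
tipfront u,v [-110.2   -6.1]
```

Request:
{"op": "step_arm", "data": {"deltas": [[[-0.56, -1.06, 0, 0, 0, 0], [-1.08, -2.03, 0, 0, 0, 0], [-1.22, -2.3, 0, 0, 0, 0], [-1.31, -2.47, 0, 0, 0, 0], [-1.41, -2.65, 0, 0, 0, 0], [-1.41, -2.65, 0, 0, 0, 0]]]}}

```text
time: 8.45
tool_pos: [493.5, 324.5, 216.6]
tcp_rot: [[-0.883, 0.469, 0.007], [0.469, 0.883, 0.008], [-0.003, 0.01, -1.0]]
wrist_force: [6.7, 10.3, 4.5]
gripper_width: 0.2
finger_force: 6.8
```

Request:
{"op": "step_arm", "data": {"deltas": [[[-0.05, -0.09, 0.25, 0, 0, 0], [-0.09, -0.18, 0.5, 0, 0, 0], [-0.23, -0.44, 0.9, 0, 0, 0], [-0.38, -0.71, 1.4, 0, 0, 0], [-0.38, -0.71, 1.4, 0, 0, 0]]]}}

```text
time: 9.07
tool_pos: [489.7, 317.4, 231.2]
tcp_rot: [[-0.883, 0.469, 0.007], [0.469, 0.883, 0.008], [-0.003, 0.01, -1.0]]
wrist_force: [5.3, 10.3, 7.6]
gripper_width: 0.3
finger_force: 7.1
```

Run:
```python
from h import *
w=viewer.camera("wrist");o=robot.observe();print(o["time"],o["tool_pos"],o["wrist_force"])
np.savez("w6.npz",K=w["K"],extrinsics=w["extrinsics"])
s=viewer.camera("side")
im=np.zeros((600,800,3),np.uint8)
im[:330,:440]=cv2.resize(w["image"][170:380,0:280],(440,330),interpolation=3)
im[:360,440:]=cv2.resize(s["image"][180:260,240:320],(360,360),interpolation=3)
cv2.imwrite("pics/w6.png",im)
```

```text
9.125 [489.71782448 317.49981463 231.03790152] [ 6.71505774 11.16731081  8.35273234]
```

View pics/w6.png

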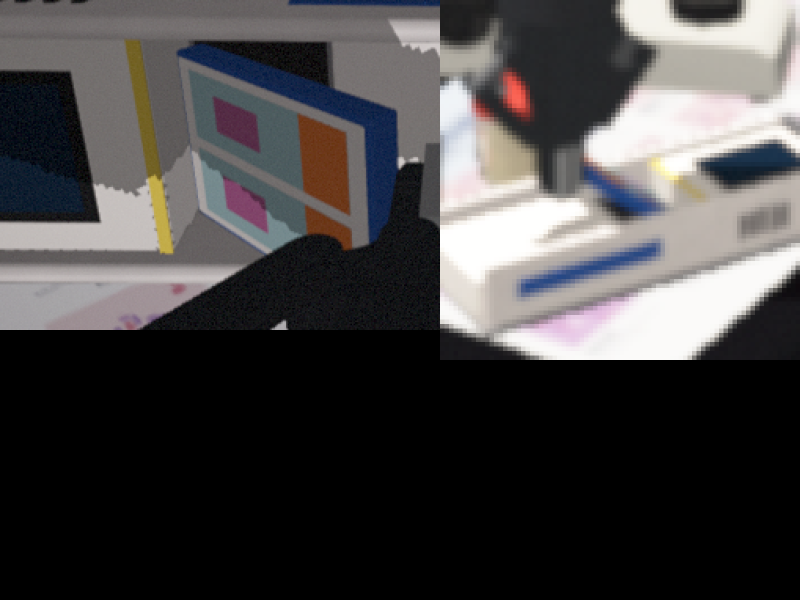

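Request:
{"op": "step_arm", "data": {"deltas": [[[-0.05, -0.09, 0.45, 0, 0, 0], [-0.23, -0.44, 1.05, 0, 0, 0], [-0.44, -0.82, 1.65, 0, 0, 0], [-0.7, -1.32, 2.15, 0, 0, 0], [-0.98, -1.84, 2.55, 0, 0, 0], [-0.98, -1.84, 2.55, 0, 0, 0]]]}}

```text
time: 9.93
tool_pos: [479.0, 296.8, 254.9]
tcp_rot: [[-0.883, 0.47, 0.003], [0.47, 0.883, 0.003], [-0.001, 0.004, -1.0]]
wrist_force: [2.0, 3.8, 7.2]
gripper_width: -0.5
finger_force: 3.4
```

Run:
```python
from h import *
w=viewer.camera("wrist");o=robot.observe();print(o["time"],o["tool_pos"],o["wrist_force"])
np.savez("w7.npz",K=w["K"],extrinsics=w["extrinsics"])
s=viewer.camera("side");t=viewer.camera("top")
im=np.zeros((600,800,3),np.uint8)
im[:,:480]=cv2.resize(w["image"][130:350,120:296],(480,600),interpolation=3)
im[:320,480:]=cv2.resize(s["image"][180:250,250:320],(320,320),interpolation=3)
im[320:,480:]=cv2.resize(t["image"][205:275,225:305],(320,280),interpolation=3)
cv2.imwrite("pics/w7.png",im)
```

```text
9.975 [479.03343743 296.93169759 254.78916349] [1.78990949 4.05939718 7.01304947]
```

View pics/w7.png

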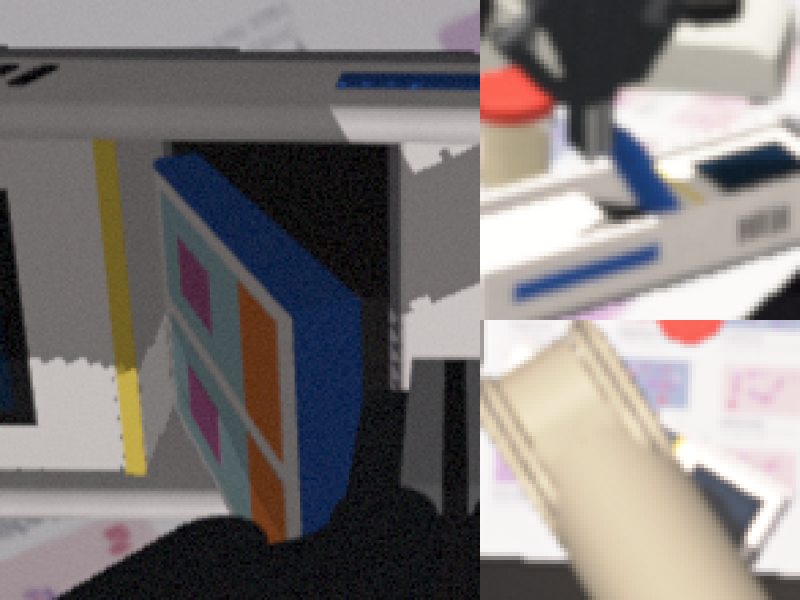

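Request:
{"op": "step_arm", "data": {"deltas": [[[-0.31, -0.58, 0.37, 0, 0, 0], [-0.62, -1.17, 0.7, 0, 0, 0], [-0.96, -1.81, 0.95, 0, 0, 0], [-1.3, -2.45, 1.15, 0, 0, 0], [-1.64, -3.09, 1.25, 0, 0, 0], [-1.64, -3.09, 1.25, 0, 0, 0]]]}}

```text
time: 10.82
tool_pos: [462.1, 265.3, 265.7]
tcp_rot: [[-0.883, 0.47, -0.0], [0.47, 0.883, -0.0], [0.0, -0.0, -1.0]]
wrist_force: [0.1, 0.4, -0.8]
gripper_width: -0.2
finger_force: 0.0
```

```bash
cat >> h.py <<'E'
def asc(im,r0,r1,c0,c1,st):
    a=cv2.resize(im[r0:r1,c0:c1],((c1-c0)//st,(r1-r0)//(2*st)),interpolation=cv2.INTER_AREA)
    h=cv2.cvtColor(a,cv2.COLOR_BGR2HSV)
    for row in h:
        s=""
        for H,S,V in row:
            if V<45: s+="#"
            elif S<60: s+=" " if V>150 else "."
            elif 105<=H<=128 and S>130: s+="B"
            elif 80<=H<105: s+="g"
            elif 5<=H<20: s+="o"
            elif 20<=H<35: s+="y"
            elif H>140 : s+="p"
            else: s+="?"
        print(s)
E
python3 - <<'E'
from h import *
w=viewer.camera("wrist");o=robot.observe();print(o["time"],o["tool_pos"],o["wrist_force"])
asc(w["image"],140,340,100,420,3)
print()
s=viewer.camera("side");asc(s["image"],190,245,250,330,1)
for r in viewer.silhouettes(w,"carrier")[:2]: print(r["p"],r["box"])
E
```

```text
10.875 [462.24731998 265.74304631 265.74942212] [-0.72824495 -0.54892676  0.35909794]
###.......                                                                                                
..........................................................................................................
.............................#....#...................................????????????????????????????????????
..........................................................................................................
..............................................                                                            
...............................................                                                           
...........................................yyy....###########.................                            
...........................................yyy.?BBBBB######################...                            
...........................................yyy.BBBBBB######################...                            
#################################..........yyyBBBBB
[... 4038 characters left out ...]
.....             
                                                         ..........            .
                                                         ....            .......
                                                                           ..###
                               ???BBB??                                   ..####
                       .???BBBBB????.                                   .#######
                ????BBBBB????                                        ..#########
         ????BBBBBB???                  .                          ..###########
        ?BB????.                 .                              ...#############
0.98 [219.1, 182.4, 262.3, 328.4]
```

Request:
{"op": "step_arm", "data": {"deltas": [[[0, 0, -0.5, 0, 0, 0], [-0.3, -0.56, -0.5, 0, 0, 0], [-0.55, -1.03, -0.5, 0, 0, 0], [-0.8, -1.5, -0.5, 0, 0, 0], [-1.05, -1.97, -0.5, 0, 0, 0], [-1.25, -2.35, -0.5, 0, 0, 0], [-1.41, -2.65, -0.5, 0, 0, 0], [-1.41, -2.65, -0.5, 0, 0, 0]]]}}

```text
time: 11.98
tool_pos: [448.1, 239.2, 260.8]
tcp_rot: [[-0.883, 0.47, 0.0], [0.47, 0.883, 0.0], [0.0, 0.0, -1.0]]
wrist_force: [-0.1, 0.1, -0.4]
gripper_width: -0.1
finger_force: 0.0
```

Run:
```python
from h import *
w=viewer.camera("wrist");o=robot.observe();print(o["time"],o["tool_pos"],o["wrist_force"])
asc(w["image"],140,340,100,420,4)
print()
s=viewer.camera("side");asc(s["image"],190,245,250,330,1)
for r in viewer.silhouettes(w,"carrier")[:2]: print(r["p"],r["box"])
```

```text
12.025 [448.20347387 239.40875719 260.7644202 ] [-0.52259504 -0.22354167 -0.4861044 ]
#############...                                                                
#...............................................................................
...................................................................?????????????
...................................                                             
....................................                                            
.......................................       yyy#####?###############...       
...........................................  .yyy#BBBBBBBB############..        
.....#################################........y.BBBBBBBBB?############..        
......################################......?BBBBBBBBBBBB?############..        
......################################...?BBBBBBBBBBBBBBB############...        
......###############################BBBBBBBBBBBBBBBBBBBB############...        
......###########################BBBBBBBBBBBBBBBBBBBBBBBB############..         
.......#########################BBBBBBBBBB
[... 2532 characters left out ...]
.....             
                                                         ..........            .
                                                         ....            .......
                                                                           ..###
                               ????BB??                                   ..####
                       .???BBBBB????                                    ..######
                ????BBBBB????.                                       ..#########
         ????BBBBBB???                  .                          ..###########
        ?BBB???.                 .                              ...#############
0.66 [226.0, 185.3, 329.9, 326.7]
```

Request:
{"op": "step_arm", "data": {"deltas": [[[-0.25, -0.47, 0, 0, 0, 0], [-0.5, -0.94, 0, 0, 0, 0], [-0.75, -1.41, 0, 0, 0, 0], [-1.0, -1.88, 0, 0, 0, 0], [-1.25, -2.35, 0, 0, 0, 0], [-1.5, -2.82, 0, 0, 0, 0], [-1.5, -2.82, 0, 0, 0, 0]]]}}

```text
time: 13.0
tool_pos: [433.1, 210.8, 260.8]
tcp_rot: [[-0.883, 0.47, 0.0], [0.47, 0.883, 0.0], [-0.0, 0.0, -1.0]]
wrist_force: [0.4, -0.8, -0.5]
gripper_width: 0.4
finger_force: 0.0
```

Run:
```python
from h import *
w=viewer.camera("wrist");o=robot.observe();print(o["time"],o["tool_pos"],o["wrist_force"])
asc(w["image"],140,340,60,420,4)
print()
s=viewer.camera("side");asc(s["image"],190,245,250,330,1)
```

```text
13.05 [433.19019876 211.1271582  260.79095221] [ 0.24727983  0.56762175 -0.23585658]
####################################..                                                    
#########################.................................................................
######################....................................................................
####################.........................                                             
###################...........................                                            
###############...  ............................ .                      yy################
###########...      .................................  ..........       yy################
########..          ...........###################BBBBBBBBBBBBBBBBBBBB????BBBBBBBBBBBBBBBB
####.....           ...........##################BBBBBBBBBBBBBBBBBBBBBBBBBBBBBBBBBBBBBBBBB
.........           ...........###################BBBBBBBBBBBBBBBBBBBBBBBBBBBBBBBBBBBBBBBB
.........            ..........###################BBBBBBBBBBBBBBBBBBBBBBBBBBBBBBBBBBBBBBBB
.........     
[... 2747 characters left out ...]
 .....                         ........             
                                                         ..........            .
                                                         ....            .......
                                                                           ..###
                               ???BBB??                                   ..####
                      ..???BBBBB????.                                   ..######
                ????BBBBB????.                                       ..#########
         ????BBBBBB???.                 .                          ..###########
       .?BB????.                 .                              ..##############
```

Request:
{"op": "step_arm", "data": {"deltas": [[[1.4, 2.6, 0, 0, 0, 0], [2.8, 5.3, 0, 0, 0, 0], [4.2, 7.9, 0, 0, 0, 0], [5.6, 10.5, 0, 0, 0, 0], [5.6, 10.5, 0, 0, 0, 0], [5.6, 10.5, 0, 0, 0, 0]]]}}

```text
time: 13.85
tool_pos: [489.1, 315.7, 260.4]
tcp_rot: [[-0.883, 0.47, -0.001], [0.47, 0.883, -0.001], [0.0, -0.001, -1.0]]
wrist_force: [0.7, -0.5, 1.3]
gripper_width: 0.0
finger_force: 0.0
```

Run:
```python
from h import *
w=viewer.camera("wrist");w=viewer.camera("wrist");o=robot.observe();print(o["time"],o["tool_pos"],o["wrist_force"])
W=np.array([449.4,246.6]);u=np.array([-.4695,-.883]);v=np.array([.883,-.4695])
h=cv2.cvtColor(w["image"],cv2.COLOR_BGR2HSV);m=((h[...,0]>103)&(h[...,0]<130)&(h[...,1]>120)&(h[...,2]>45)).astype(np.uint8)
m=cv2.morphologyEx(m,cv2.MORPH_OPEN,np.ones((5,5)))
for r in range(170,300,10):
    c=np.flatnonzero(m[r]); 
    if len(c): print(r,c.min(),c.max(),[np.round([(atz(w,(r,x),52)[:2]-W)@u,(atz(w,(r,x),52)[:2]-W)@v],1).tolist() for x in (c.min(),c.max())])
asc(w["image"],140,340,0,420,4)
```

```text
13.95 [489.10329674 315.35861919 260.6938165 ] [-1.07256009 -0.35319199  0.06487257]
200 25 201 [[50.3, -22.4], [-37.6, -22.4]]
210 24 201 [[52.0, -17.2], [-37.2, -17.1]]
220 26 202 [[52.1, -11.8], [-37.4, -11.7]]
230 29 203 [[51.8, -6.3], [-37.5, -6.3]]
240 9 203 [[63.3, -0.8], [-37.1, -0.7]]
250 32 204 [[52.7, 4.9], [-37.2, 5.0]]
260 33 205 [[53.4, 10.7], [-37.3, 10.8]]
270 36 205 [[53.0, 16.6], [-36.9, 16.7]]
280 41 206 [[51.6, 22.6], [-37.1, 22.7]]
290 43 206 [[51.8, 28.7], [-36.7, 28.8]]
###...........................                                                           p            .##
........................................................................................................#
....................................................??????????????????????????????????????????????.......
.........................................................................................................
..............................................................                                           
..............................yy......###################..........   . 
[... 1346 characters left out ...]
BBBBBBBBBBBB.......    ####....##...####.                        
...... . ..BBBBBBBBBBBBBBBBBBBBBBBBBBBBBBBBBBBBBBBBB...........####....##....####....................... 
...........????????????????????????????????????????...........#####....##....####........................
                                                             .#######..##..######.                       
                                  p            .......  .. ..######################.      .......        
                                           ...########.....##########################....#########..     
                                        ..###########################################################...
```

Request:
{"op": "step_arm", "data": {"deltas": [[[0, 0, -2.2, 0, 0, 0], [0, 0, -4.2, 0, 0, 0], [0, 0, -4.2, 0, 0, 0], [-0.7, -1.32, -4.2, 0, 0, 0], [-1.3, -2.45, -4.2, 0, 0, 0], [-1.65, -3.1, -4.2, 0, 0, 0], [-2.0, -3.76, -4.2, 0, 0, 0], [-2.0, -3.76, -4.2, 0, 0, 0]]]}}

```text
time: 14.95
tool_pos: [469.1, 278.2, 219.0]
tcp_rot: [[-0.883, 0.47, 0.0], [0.47, 0.883, 0.0], [-0.0, 0.0, -1.0]]
wrist_force: [1.0, 0.2, -0.3]
gripper_width: 0.3
finger_force: 0.1
```

Request:
{"op": "step_arm", "data": {"deltas": [[[-0.35, -0.66, 0, 0, 0, 0], [-0.7, -1.32, 0, 0, 0, 0], [-1.05, -1.98, 0, 0, 0, 0], [-1.35, -2.54, 0, 0, 0, 0], [-1.6, -3.0, 0, 0, 0, 0], [-1.6, -3.0, 0, 0, 0, 0]]]}}

```text
time: 15.7
tool_pos: [453.1, 248.2, 219.0]
tcp_rot: [[-0.883, 0.47, -0.0], [0.47, 0.883, -0.0], [0.0, -0.0, -1.0]]
wrist_force: [-1.8, -1.2, 7.5]
gripper_width: -0.2
finger_force: 3.8
```

```bash
cat > m.py <<'E'
from h import *
w=viewer.camera("wrist");w=viewer.camera("wrist");o=robot.observe();print(o["time"],o["tool_pos"],o["wrist_force"])
W=np.array([449.4,246.6]);u=np.array([-.4695,-.883]);v=np.array([.883,-.4695])
print("TCP u,v",(o["tool_pos"][:2]-W)@u,(o["tool_pos"][:2]-W)@v)
h=cv2.cvtColor(w["image"],cv2.COLOR_BGR2HSV);m=((h[...,0]>103)&(h[...,0]<130)&(h[...,1]>120)&(h[...,2]>45)).astype(np.uint8)
m=cv2.morphologyEx(m,cv2.MORPH_OPEN,np.ones((5,5)))
for r in range(170,320,15):
    c=np.flatnonzero(m[r]); 
    if len(c): print(r,c.min(),c.max(),[np.round([(atz(w,(r,x),52)[:2]-W)@u,(atz(w,(r,x),52)[:2]-W)@v],1).tolist() for x in (c.min(),c.max())])
asc(w["image"],140,340,0,420,4)
E
python3 m.py
```

```text
15.8 [453.18958505 248.24274436 218.92824011] [-0.80736667 -1.71769554  8.30789925]
TCP u,v -3.2297534475842635 2.574935125327519
230 56 269 [[86.6, -23.2], [2.8, -23.2]]
245 51 269 [[89.8, -16.8], [2.9, -16.7]]
260 54 270 [[89.9, -10.1], [2.6, -10.1]]
275 57 255 [[90.0, -3.3], [8.8, -3.3]]
290 61 250 [[89.7, 3.7], [11.1, 3.7]]
305 64 247 [[89.8, 10.9], [12.6, 10.9]]
###############################..                                                                        
###########################...                                                                           
##############.............................................................................       .......
##########...............................................................................................
####......................................#........#....#..................................BBBBBBBBBBBBBB
.........................................................................................................
...............................................................                               
[... 1217 characters left out ...]
BBBBBBBBBBBBBBBBBBBBBBBB####....##....################...         
  .............?BBBBBBBBBBBBBBBBBBBBBBBBBBBBBBBBBBBBBBBBBBBBBBB####....##....################...         
  .......... ...BBBBBBBBBBBBBBBBBBBBBBBBBBBBBBBBBBBBBBBBBBBBBB#####....##....################...         
   .........    ?BBBBBBBBBBBBBBBBBBBBBBBBBBBBBBBBBBBBBBBBBBBBB######...##..##################..          
    .........    BBBBBBBBBBBBBBBBBBBBBBBBBBBBBBBBBBBBBBBBBBBB#################################..         
    .........    BBBBBBBBBBBBBBBBBBBBBBBBBBBB#########BBBB############################...#########..     
    ..........   ?BBBBBBBBBBBBBBBBBBBBBBBB###########################################################..
```

Request:
{"op": "step_arm", "data": {"deltas": [[[0, 0, 0.2, 0, 0, 0], [-0.15, -0.27, 0.2, 0, 0, 0], [-0.28, -0.53, 0.2, 0, 0, 0], [-0.42, -0.8, 0.2, 0, 0, 0], [-0.42, -0.8, 0.2, 0, 0, 0]]]}}

```text
time: 16.42
tool_pos: [448.9, 240.2, 220.6]
tcp_rot: [[-0.883, 0.47, -0.0], [0.47, 0.883, -0.0], [0.0, -0.0, -1.0]]
wrist_force: [1.0, 0.1, -0.1]
gripper_width: -0.2
finger_force: 0.0
```

```bash
python3 m.py | head -9
```

```text
16.525 [449.0031816  240.51184131 220.70642544] [ 0.76801715  0.01864411 -0.6639892 ]
TCP u,v 5.56215035900951 2.5079998608290497
230 54 268 [[97.3, -22.6], [12.1, -22.5]]
245 52 268 [[99.4, -16.0], [12.2, -16.0]]
260 55 268 [[99.5, -9.3], [12.3, -9.3]]
275 58 256 [[99.6, -2.5], [17.4, -2.4]]
290 61 250 [[99.7, 4.6], [20.1, 4.7]]
305 64 247 [[99.8, 11.9], [21.6, 12.0]]
####################################..
```

Request:
{"op": "step_arm", "data": {"deltas": [[[-0.07, -0.13, 0, 0, 0, 0], [-0.14, -0.26, 0, 0, 0, 0], [-0.14, -0.26, 0, 0, 0, 0]]]}}

```text
time: 16.9
tool_pos: [447.6, 237.9, 220.7]
tcp_rot: [[-0.883, 0.47, -0.0], [0.47, 0.883, 0.0], [0.0, -0.0, -1.0]]
wrist_force: [-0.5, -0.3, 0.0]
gripper_width: -0.3
finger_force: 0.0
```

Request:
{"op": "step_arm", "data": {"deltas": [[[-0.07, -0.13, 0, 0, 0, 0], [-0.07, -0.13, 0, 0, 0, 0]]]}}

```text
time: 17.15
tool_pos: [447.1, 237.0, 221.0]
tcp_rot: [[-0.883, 0.469, 0.001], [0.469, 0.883, 0.001], [-0.0, 0.001, -1.0]]
wrist_force: [1.9, 1.9, -1.1]
gripper_width: 0.2
finger_force: 1.4
```

```bash
python3 m.py
```

```text
17.25 [447.11801104 236.9729711  220.96611817] [ 1.97871587  2.76000885 -0.67969139]
TCP u,v 9.572060331242852 2.5048938190384975
230 55 270 [[100.7, -22.4], [15.0, -22.3]]
245 54 270 [[102.4, -15.8], [15.1, -15.8]]
260 57 270 [[102.5, -9.1], [15.1, -9.1]]
275 61 255 [[102.1, -2.2], [21.5, -2.2]]
290 63 250 [[102.6, 4.9], [23.8, 4.9]]
305 66 247 [[102.7, 12.2], [25.3, 12.3]]
#####################################...                                                                 
#################################...                                                                     
#####################....................................................................................
#################........................................................................................
############......................................................................................BBBBBBB
#######..................................................................................................
######..........................................................                      
[... 1227 characters left out ...]
BBBBBBBBBBBBBBBBBBBBBB####....##....######################...   
...       ......BBBBBBBBBBBBBBBBBBBBBBBBBBBBBBBBBBBBBBBBBBBBBBB####....##....######################...   
...        .....?BBBBBBBBBBBBBBBBBBBBBBBBBBBBBBBBBBBBBBBBBBBBB#####....##....######################...   
..         ......BBBBBBBBBBBBBBBBBBBBBBBBBBBBBBBBBBBBBBBBBBBBB######...##..########.###############..    
            .....BBBBBBBBBBBBBBBBBBBBBBBBBBBBBBBBBBBBBBBBBBBB######################.......#########..    
            .....?BBBBBBBBBBBBBBBBBBBBBBBBBBB#########BBBB###########################....##########..    
            ......BBBBBBBBBBBBBBBBBBBBBBBB###########################################################....
```

Request:
{"op": "step_arm", "data": {"deltas": [[[-0.08, -0.15, 0, 0, 0, 0], [-0.08, -0.15, 0, 0, 0, 0]]]}}

```text
time: 17.5
tool_pos: [446.8, 236.3, 221.6]
tcp_rot: [[-0.883, 0.469, 0.003], [0.469, 0.883, 0.003], [-0.001, 0.004, -1.0]]
wrist_force: [4.5, 5.8, -0.6]
gripper_width: -0.1
finger_force: 4.0
```

Force rises to 7 N, so the carrier is home against the stop. Next I back off and lift, then make a final check.

Request:
{"op": "step_arm", "data": {"deltas": [[[0.3, 0.56, 0, 0, 0, 0], [0.9, 1.7, 0, 0, 0, 0], [1.6, 3.0, 1, 0, 0, 0], [2.0, 4.0, 5, 0, 0, 0], [3.0, 6.0, 10, 0, 0, 0], [4.0, 8.0, 14, 0, 0, 0], [4.0, 8.0, 14, 0, 0, 0], [4.0, 8.0, 14, 0, 0, 0]]]}}

```text
time: 18.5
tool_pos: [486.0, 315.2, 359.7]
tcp_rot: [[-0.883, 0.469, -0.001], [0.469, 0.883, -0.001], [0.001, -0.002, -1.0]]
wrist_force: [0.7, -0.1, -0.8]
gripper_width: 0.2
finger_force: 0.0
```

```bash
python3 m.py | head -14
python3 - <<'E'
from h import *
w=viewer.camera("wrist");s=viewer.camera("side")
im=np.zeros((600,800,3),np.uint8)
im[:360,:480]=cv2.resize(w["image"],(480,360),interpolation=3)
im[:320,480:]=cv2.resize(s["image"][170:270,230:330],(320,320),interpolation=3)
im[360:,:480]=cv2.resize(w["image"][150:250,20:220],(480,240),interpolation=3)
cv2.imwrite("pics/w8.png",im)
E
```

```text
18.6 [485.84872057 314.73210232 359.26313832] [ 0.24267021 -0.63219527 -0.11752515]
TCP u,v -77.27332065364492 0.19619822981447793
170 49 166 [[101.9, -18.1], [13.3, -18.2]]
185 52 168 [[101.9, -6.4], [12.9, -6.4]]
200 55 169 [[102.0, 5.7], [13.3, 5.6]]
215 58 170 [[102.0, 18.0], [13.8, 18.0]]
230 61 172 [[102.0, 30.8], [13.4, 30.7]]
#########...........................................................                  . ...  ......######
#########...................................yy.....................                               .######
########....................................yy...#############....                               .#######
#####..  ...BBBBBBBBBBBBBBBBBBBBBBBBBBBBBB...y...#############.                                   #######
#....     ..?BBBBBBBBBBBBBBBBBBBBBBBBBBBBB...y....############.                                    ######
.....     ...BBBBBBBBBBBBBBBBBBBBBBBBBBBBB...y....############.                                    .#####
......    ...BBBBBBBBBBBBBBBBBBBBBBBBBBBBB.  yy...############.                                     .####
```

View pics/w8.png

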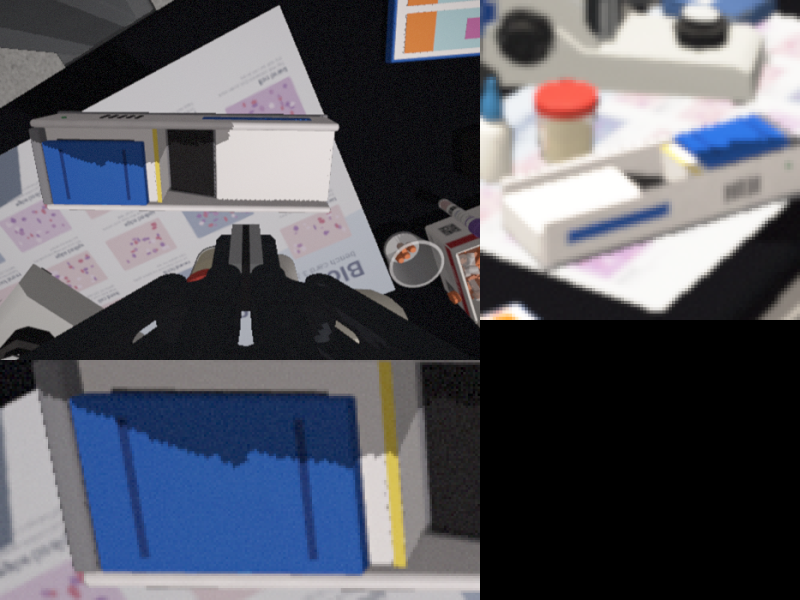

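The carrier lies blue side up over the window at (70–365, 395–572) in the lower crop, against the end stop. The bystanders visible around the reader stand where they were. I hand in now.

```bash
python3 -c "
from plant import robot
print(robot.close_job())"
```

```text
the job is handed in; nothing more can be done
None
```

The carrier is flipped glass side down, lying flat over the dark window and pressed home against the end stop. I handed the job in at about 18.7 s with the arm clear and the bystanders visible around the reader undisturbed. No verdict came back.

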